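Uncover the contactor for inspection

TASK

Take the orange dust hood straight up off its contactor, taking hold of the hood alone so that the contactor clinging inside it stays seated in its socket. Then set the hood down, open side down and flat on the floor of the green tray, without dropping it. Leave the blue-hooded contactor as it is.

Things in the scene. Friction and masses are not known exactly. Their poses are not given: they have to be found in the camera images.
- orange_hood: Orange rigid dust hood, 90 g, a box open below: 74 (its x) x 48 (its y) x 70 mm tall, walls 3 mm. Origin: centre of its lower edge, z up to the flat top. Ends (x) reach right down; long sides (y) are closed only from z = 34 to 70 mm (black grip lines), open below. Grip across y on that upper band. Starts over its contactor, lower edge 23 mm above the table, 3 mm play.
- orange_contactor: Black loose contactor under the orange hood, 360 g, 84 mm tall, axes as the hood. Origin: centre of underside, z up. Terminal blocks stick out through the hood's open sides, 50 mm wide along y, up to z = 46 mm: fingers there would take it too. End clips drag on the hood (under 2 N in all); its weight keeps it down. Stands in a fixed grey socket 96 x 76 x 18 mm, recess 12 mm deep.
- tray: Green metal tray, fixed, open above: 140 mm along its x, 120 mm along its y, 25 mm high, walls and floor 5 mm thick, empty. Origin at the centre of its underside on the table (its inner floor is 5 mm above the origin), z up.
- blue_hood: Blue dust hood, the same in size and shape as the orange one (origin at the centre of its open lower edge, z up), sitting over another contactor in a like socket; to be left alone.
Not all that is in view belongs to the job. Several things have the shape of the tray; the one meant has the colours described above.

How it is judged:
On the way:
1. the orange hood is lifted clear above its contactor, which is still in its socket (z of orange_hood in the frame of orange_contactor above 0.08 m and distance of orange_contactor from where it was at the start of the episode below 0.01 m), for 0.1 s.
At the end, for the whole second after the job is handed in: Orange hood at rest in the tray, open side down, lower edge within 7 mm of its floor, within 50 mm of its centre along each tray axis, tilted under 10 degrees; its contactor in its socket, within 10 mm of its start, tilted under 7 degrees; blue hood within 15 mm of its start (x of orange_hood in the frame of tray between -0.05 and 0.05 m and y of orange_hood in the frame of tray between -0.05 and 0.05 m and z of orange_hood in the frame of tray below 0.012 m and angle between orange_hood's own z axis and vertical below 0.17 rad and linear speed of orange_hood below 0.02 m/s and angular speed of orange_hood below 0.2 rad/s and distance of orange_contactor from where it was at the start of the episode below 0.01 m and angle between orange_contactor's own z axis and vertical below 0.12 rad and distance of blue_hood from where it was at the start of the episode below 0.015 m); the robot touches nothing.
It fails at once if the contactor is pulled out of its socket or moved more than 12 mm (distance of orange_contactor from where it was at the start of the episode above 0.012 m).
It fails at once if the orange hood is dropped from more than about 30 mm (falling free of the fingers faster than 0.8 m/s) (contact force between orange_hood and the fingers below 0.05 N and linear speed of orange_hood above 0.8 m/s).
It fails at once if the blue hood is moved more than 20 mm (distance of blue_hood from where it was at the start of the episode above 0.02 m).
It also fails if it takes over 37 s, if anything falls off the work surface, if the arm or the gripper's body presses on something with over 40 N, if the wrist force passes 120 N, or if a joint passes its speed limit or range.

ROBOT

A 7-joint arm with a two-finger parallel gripper is mounted at the origin on the work surface. World frame = base frame: x ahead of the robot, y to its left, z up, the work surface at z = 0. Lengths are in m, angles in rad, forces in N, time in s.
With the tool pointing down it reaches from about 0.425 to 0.875 m from the base axis. Payload 4.7 kg.
Tool frame: the origin (TCP) lies between the finger pads; the fingertips stand 14 mm ahead of it and the grasp point (between the pads) lies 5 mm behind it; z points along the fingers, y is the line along which they close (so a half turn about z gives the same grasp; the last joint's range is limited). The gripper opens to 87 mm and grips with 3 to 60 N. Pads are 19 mm wide; open, the fingers measure 117 mm over their backs; the gripper's body (75 mm by 190 mm) begins 51 mm behind the grasp point.
Start: joints at [1.251, 0.321, -0.07, 1.45, 0.023, 1.371, -0.057], TCP at [0.213, -0.614, 0.237] pointing down, gripper open.
Joint ranges: [-2.86, 2.86], [-0.3, 2.09], [-1.38, 1.24], [0.06, 2.45], [-1.56, 4.7], [0.09, 2.05], [-2.69, 2.69]. Speed limits (rad/s): [2.57, 2.57, 3.14, 3.14, 3.14, 3.14, 3.14].

INTERFACE

Orientations are given as a rotation vector (axis times angle).
In Python, from bench import ctrl gives the robot as it stands.
- The arm moves only by the tool step_arm, never from a script. Its argument "commands" is a list of rows, each an object with "travel": the shift along the tool's x, y, z in m, a list of three; "turn": the turn, a rotation vector about the tool's x, y, z in degrees, a list of three. A call has 1 to 5 rows; each row is the pose to reach, as a shift and turn from the pose commanded when the call began, along the tool's axes at that moment; what a row does not reach only later rows make up. A row lasts 1/10 s, in which the tool goes at most 50 mm and 8.59 degrees, less where a joint would pass 70% of its speed; a pose out of reach is approached as far as the arm can. A call with a gripper value outside its range is refused whole. "gripper" is the opening, from 0 (shut) to 1 (fully open), set as the call begins (left out, the last holds). The fingers move at their own pace and stop on an object; "force" is the grip in N (left out, the last holds). Time passes only in rows, so rows that repeat a pose let the fingers close. It gives the time, the measured TCP pose, the force, the opening and the grip force at its end, in the units of the state.
- ctrl.get_state(): the state, without advancing time (a new reading comes with each control period).
- ctrl.get_image(name): name is "side" or "top" or "wrist"; returns the picture (420x560x3 uint8, red, green, blue); there is no depth.
- ctrl.camera_model(name): a dict with "fx", "fy", "cx", "cy" (pixels), "R" (3x3) and "t" (3): a world point X has camera coordinates R X + t; the wrist camera has in their place "T_tool_cam" (4x4, takes a point from camera to tool coordinates, whose origin is the TCP and whose axes are the flange's). Camera axes: x right, y down, z forward; pixel columns grow to the right and rows downward; lengths in m; the calibration is good to about 2 mm. A picture is of the moment at which its call begins: read the wrist's pose just before it. camera_model takes no time and is no camera call.
- ctrl.close_job(): hands the job in; it is judged then, once.
The state is a dict: "time": time; "joint_positions": joint angles; "qd": joint speeds; "joint_torque": joint torques, N m; "position": TCP position; "tool_rot": TCP orientation; "ft_force": force on the tool from outside, world axes, zero at the start; "torque": the same for the moment, N m; "grip_width": opening from 0.0 (shut) to 1.0 (fully open); "grip_force": force on a finger pad.
Only numpy, scipy, OpenCV 4.12 (cv2) and the standard library are available. Lean on these libraries where they do the work, as an engineer would, in place of code of your own. Each camera call takes 0.05 s, during which the arm holds its last target. There are 200 camera calls.

## Working session

There is one attempt and no reset: what is moved stays moved. The work goes in short steps, Python scripts to look and compute and a tool call to move; the robot and the scene stay as the last step left them, time stands still between calls to the robot, and variables do not carry over. Pictures are saved under pics/ and viewed, at most 10 in all, crops included, and the job is handed in when it is done.

Besides the shell and the picture viewer there is one more tool, called by a JSON object that holds its "name" and its "arguments". step_arm: Moves the arm, as the interface text tells. Its arguments: {"type":"object","properties":{"commands":{"type":"array"},"gripper":{"type":"number"},"force":{"type":"number"}},"required":["commands"]}

```bash
mkdir -p pics; ls; python3 - <<'E'
from bench import ctrl
import cv2,numpy as np
s=ctrl.get_state();print(s['time'],s['position'],s['tool_rot'])
ims=[]
for n in("top","side"):
    im=ctrl.get_image(n);cv2.imwrite(f"pics/{n}0.png",im[:,:,::-1]);m=ctrl.camera_model(n);print(n,m)
E
```

```text
pics
0.0 [ 0.21273969 -0.61365232  0.2354753 ] [-3.09611108e+00 -5.21658840e-01  6.45126190e-04]
top {'fx': 530.4011643507099, 'fy': 530.4011643507099, 'cx': 292.69574204419575, 'cy': 201.03653542600327, 'R': array([[-0.1678544 , -0.98579823, -0.00517187],
       [-0.96240075,  0.16500249, -0.2157753 ],
       [ 0.21356428, -0.03124142, -0.97642935]]), 't': array([0.07406755, 0.45661621, 0.95027455])}
side {'fx': 422.83555413448755, 'fy': 422.83555413448755, 'cx': 278.9326376676817, 'cy': 202.90314249182305, 'R': array([[ 0.84584423, -0.53338022, -0.00728576],
       [-0.38333844, -0.59829389, -0.70363063],
       [ 0.37094363,  0.59795482, -0.71052858]]), 't': array([-0.40199671,  0.20623925,  0.55204296])}
```

View pics/top0.png

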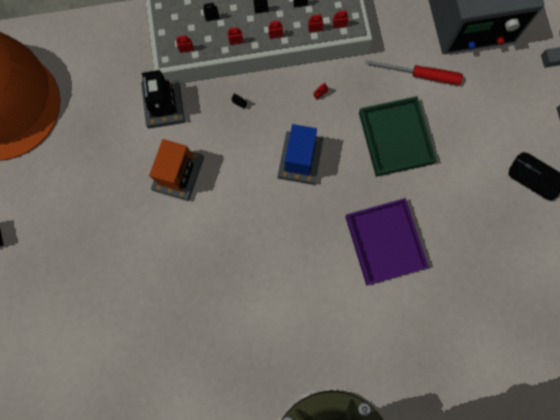

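View pics/side0.png

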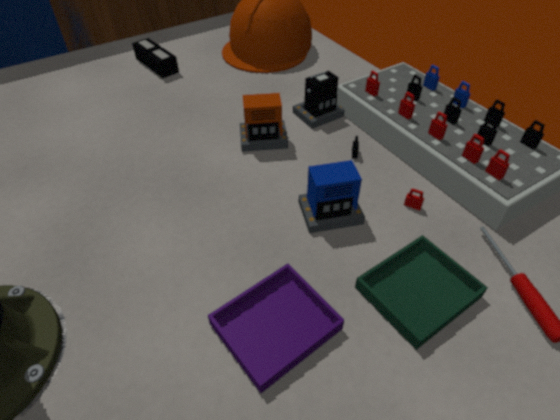

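The top view shows the orange hood at (172,163), with the orange helmet at (20,95) as a distractor. The blue hood is at (301,150) and a bare contactor at (160,93). Of the two tray shapes, green is at (398,136) and purple at (388,242); the green one fits the description. In the side view the orange hood is at (263,118), the blue at (333,188) and the green tray at (420,288).

```bash
cat > h.py <<'E'
import numpy as np,cv2
from bench import ctrl
def ray(m,u,v,z):
    d=m['R'].T@np.array([(u-m['cx'])/m['fx'],(v-m['cy'])/m['fy'],1]);o=-m['R'].T@m['t']
    return o+d*(z-o[2])/d[2]
def proj(m,X):
    c=m['R']@np.asarray(X)+m['t'];return np.array([m['fx']*c[0]/c[2]+m['cx'],m['fy']*c[1]/c[2]+m['cy']])
def comps(im,h0,h1,smin=100,vmin=30,box=None):
    hsv=cv2.cvtColor(im,cv2.COLOR_RGB2HSV)
    k=cv2.inRange(hsv,(h0,smin,vmin),(h1,255,255))
    cs,_=cv2.findContours(k,cv2.RETR_EXTERNAL,cv2.CHAIN_APPROX_NONE)
    return [c for c in cs if cv2.contourArea(c)>150],hsv
E
python3 - <<'E'
from h import *
for n in("top","side"):
    im=cv2.imread(f"pics/{n}0.png")[:,:,::-1].copy();m=ctrl.camera_model(n)
    for name,h0,h1,z,smin in(("orange",3,20,.093,150),("blue",105,125,.093,150),("green",60,90,.025,80)):
        for c in comps(im,h0,h1,smin)[0]:
            if cv2.contourArea(c)>9000: continue
            r=cv2.minAreaRect(c);p=ray(m,*r[0],z)
            b=np.array([ray(m,*q,z) for q in cv2.boxPoints(r)])
            print(n,name,cv2.contourArea(c),np.round(r[0]),p.round(3),np.round(b[:,:2],3).tolist(),np.linalg.norm(np.diff(b[:3],axis=0),axis=1).round(3))
im=cv2.imread("pics/top0.png")
a=cv2.resize(im[125:215,135:225],(390,390),interpolation=cv2.INTER_CUBIC)
b=cv2.resize(im[85:185,350:450],(390,390),interpolation=cv2.INTER_CUBIC)
cv2.imwrite("pics/crop.png",np.hstack([a,b]))
E
```

```text
top orange 1237.5 [171. 165.] [0.557 0.206 0.093] [[0.537, 0.257], [0.615, 0.213], [0.576, 0.155], [0.5, 0.2]] [0.09 0.07]
top orange 5347.0 [30. 96.] [0.738 0.454 0.093] [[0.879, 0.502], [0.86, 0.389], [0.604, 0.408], [0.622, 0.515]] [0.115 0.256]
top blue 1155.0 [300. 149.] [ 0.547 -0.032  0.093] [[0.513, 0.006], [0.599, -0.024], [0.581, -0.071], [0.496, -0.04]] [0.09 0.05]
top green 3970.5 [397. 135.] [ 0.565 -0.232  0.025] [[0.631, -0.167], [0.645, -0.291], [0.499, -0.295], [0.487, -0.175]] [0.125 0.145]
side orange 1022.5 [262. 114.] [0.542 0.162 0.093] [[0.544, 0.241], [0.61, 0.21], [0.541, 0.091], [0.483, 0.119]] [0.073 0.138]
side blue 1819.5 [334. 188.] [ 0.532 -0.068  0.093] [[0.519, -0.003], [0.606, -0.034], [0.543, -0.126], [0.467, -0.097]] [0.092 0.112]
side blue 152.5 [431.  80.] [0.896 0.082 0.093] [[0.864, 0.072], [0.919, 0.114], [0.93, 0.092], [0.875, 0.052]] [0.069 0.025]
side blue 3412.5 [33. 34.] [0.248 0.773 0.093] [[0.211, 1.062], [0.368, 0.958], [0.277, 0.551], [0.156, 0.63]] [0.189 0.417]
side green 7537.5 [420. 286.] [ 0.56  -0.24   0.025] [[0.483, -0.185], [0.654, -0.147], [0.635, -0.295], [0.487, -0.312]] [0.176 0.149]
```

View pics/crop.png

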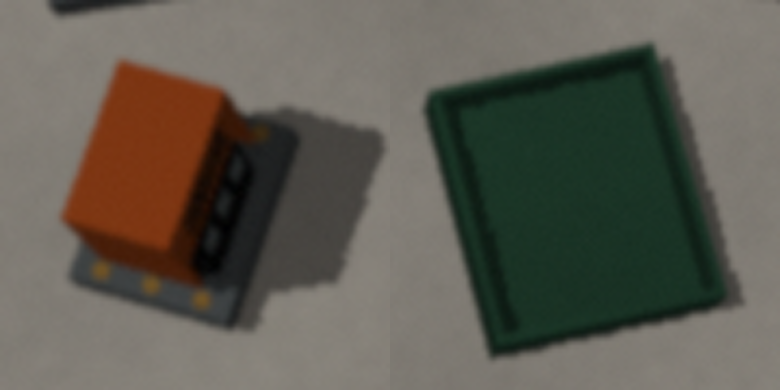

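The crop confirms both targets. On the left is the orange hood, with its top face corners at crop (120,62), (222,92), (168,250), (65,216). On the right is the empty green tray, with rim corners at (430,97), (653,47), (724,298), (495,355).

```bash
python3 - <<'E'
from h import *
from scipy.spatial.transform import Rotation as Ro
m=ctrl.camera_model("top");ms=ctrl.camera_model("side")
def quad(P,s,ox,oy,z):
    Q=np.array([ray(m,(x+.5)/s-.5+ox,(y+.5)/s-.5+oy,z)[:2] for x,y in P])
    print("sides",np.linalg.norm(np.roll(Q,-1,0)-Q,axis=1).round(4),"ctr",Q.mean(0).round(4))
    e1=(Q[1]-Q[0]+Q[2]-Q[3]);e2=(Q[2]-Q[1]+Q[3]-Q[0])
    print(" yaw e1,e2",[np.degrees(np.arctan2(e[1],e[0])).round(1) for e in(e1,e2)]);return Q
Q=quad([(120,62),(222,92),(168,250),(65,216)],390/90,135,125,.093)
T=quad([(40,97),(263,47),(334,298),(105,355)],3.9,350,85,.025)
for q in Q: print(proj(ms,[*q,.093]).round(1))
print("T",[proj(ms,[*q,.025]).round(1) for q in T])
s=ctrl.get_state();R=Ro.from_rotvec(s['tool_rot']).as_matrix();print(R.round(3),s['grip_width'])
im=cv2.imread("pics/side0.png")
cv2.imwrite("pics/cs.png",cv2.resize(im[85:160,230:305],(600,600),interpolation=cv2.INTER_CUBIC))
E
```

```text
sides [0.0463 0.0722 0.0466 0.0709] ctr [0.5676 0.2107]
 yaw e1,e2 [np.float64(-117.5), np.float64(154.4)]
sides [0.1193 0.1385 0.12   0.1406] ctr [ 0.5649 -0.2317]
 yaw e1,e2 [np.float64(-85.9), np.float64(-177.7)]
[278.1  91.2]
[280.4 103.8]
[242.7 106.5]
[242.5  93.6]
T [array([419.6, 233.4]), array([485. , 285.2]), array([417.1, 337.4]), array([352.1, 275.6])]
[[ 0.945  0.328 -0.001]
 [ 0.328 -0.945  0.002]
 [-0.    -0.002 -1.   ]] 0.9985212447533057
```

View pics/cs.png

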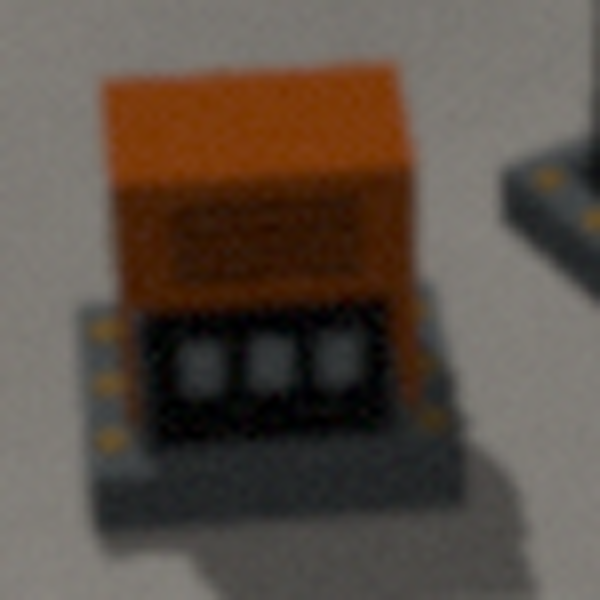

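```bash
cat >> h.py <<'E'
from scipy.spatial.transform import Rotation as Ro
def frame(yaw): # tool pointing down, tool y at yaw (deg)
    a=np.radians(yaw);y=np.array([np.cos(a),np.sin(a),0]);z=np.array([0,0,-1.]);return np.c_[np.cross(y,z),y,z]
def rel(p0,R0,p1,yaw):
    R1=frame(yaw);print("travel",(R0.T@(np.array(p1)-p0)).round(4),"turn",np.degrees(Ro.from_matrix(R0.T@R1).as_rotvec()).round(1));return np.array(p1),R1
E
python3 - <<'E'
from h import *
ms=ctrl.camera_model("side")
Q=np.array([ray(ms,*p,.093)[:2] for p in [(242.75,94.75),(279.4,93.1),(281.5,106),(244.4,107.7)]])
print(np.linalg.norm(np.roll(Q,-1,0)-Q,axis=1).round(4),Q.mean(0).round(4),[np.degrees(np.arctan2(e[1],e[0])).round(1) for e in(Q[1]-Q[0]+Q[2]-Q[3],Q[1]-Q[2]+Q[0]-Q[3])])
s=ctrl.get_state();p=s['position'];R=Ro.from_rotvec(s['tool_rot']).as_matrix()
for w,y in(((.41,-.48,.235),-37),((.54,-.28,.235),-3),((.585,-.04,.235),31),((.567,.208,.2),64)): p,R=rel(p,R,w,y)
E
```

```text
[0.0724 0.0467 0.0704 0.0467] [0.5663 0.2045] [np.float64(-28.1), np.float64(63.8)]
travel [ 0.2302 -0.0617  0.0006] turn [ -0.1  -0.  -33.9]
travel [ 0.238  -0.0165  0.    ] turn [  0.   0. -34.]
travel [0.242  0.0324 0.    ] turn [  0.   0. -34.]
travel [0.2218 0.1123 0.035 ] turn [  0.   0. -33.]
```

{"name": "step_arm", "arguments": {"commands": [{"travel": [0.23,-0.062,0],"turn": [0,0,-34]},{"travel": [0.23,-0.062,0],"turn": [0,0,-34]},{"travel": [0.23,-0.062,0],"turn": [0,0,-34]},{"travel": [0.23,-0.062,0],"turn": [0,0,-34]},{"travel": [0.23,-0.062,0],"turn": [0,0,-34]}], "gripper": 1}}

```text
time: 0.6
position: [0.4128, -0.4772, 0.2362]
tool_rot: [-2.805, -1.413, -0.002]
ft_force: [1.1, -0.3, 0.1]
grip_width: 0.998
grip_force: 0.0
```

{"name": "step_arm", "arguments": {"commands": [{"travel": [0.238,-0.016,0],"turn": [0,0,-34]},{"travel": [0.238,-0.016,0],"turn": [0,0,-34]},{"travel": [0.238,-0.016,0],"turn": [0,0,-34]},{"travel": [0.238,-0.016,0],"turn": [0,0,-34]},{"travel": [0.238,-0.016,0],"turn": [0,0,-34]}]}}

```text
time: 1.1
position: [0.5414, -0.2765, 0.2363]
tool_rot: [-2.269, -2.171, -0.001]
ft_force: [0.8, -0.7, -1.2]
grip_width: 0.997
grip_force: 0.0
```

{"name": "step_arm", "arguments": {"commands": [{"travel": [0.242,0.032,0],"turn": [0,0,-34]},{"travel": [0.242,0.032,0],"turn": [0,0,-34]},{"travel": [0.242,0.032,0],"turn": [0,0,-34]},{"travel": [0.242,0.032,0],"turn": [0,0,-34]},{"travel": [0.242,0.032,0],"turn": [0,0,-34]}]}}

```text
time: 1.6
position: [0.5838, -0.0373, 0.2363]
tool_rot: [-1.538, -2.739, -0.0]
ft_force: [-0.5, -0.2, 0.4]
grip_width: 1.001
grip_force: 0.0
```

```bash
python3 - <<'E'
from h import *
s=ctrl.get_state();p=s['position'];R=Ro.from_rotvec(s['tool_rot']).as_matrix()
print(s['time'],p,np.degrees(np.arctan2(R[1,1],R[0,1])),R[:,2],s['joint_positions'])
rel(p,R,(.567,.2075,.2),63.7)
E
```

```text
1.6 [ 0.58383395 -0.03728072  0.23632744] 31.37757654378573 [-2.90110205e-04  2.51649708e-04 -9.99999926e-01] [ 0.59831847  0.24435773 -0.67910456  1.59936465  0.1559767   1.35345063
  0.44760724]
travel [0.2177 0.1131 0.0364] turn [ -0.   -0.  -32.3]
```

{"name": "step_arm", "arguments": {"commands": [{"travel": [0.218,0.113,0.036],"turn": [0,0,-32.3]},{"travel": [0.218,0.113,0.036],"turn": [0,0,-32.3]},{"travel": [0.218,0.113,0.036],"turn": [0,0,-32.3]},{"travel": [0.218,0.113,0.036],"turn": [0,0,-32.3]},{"travel": [0.218,0.113,0.036],"turn": [0,0,-32.3]}]}}

```text
time: 2.1
position: [0.5675, 0.2066, 0.1999]
tool_rot: [-0.718, -3.058, 0.001]
ft_force: [-0.3, -0.5, 0.3]
grip_width: 1.0
grip_force: 0.0
```

{"name": "step_arm", "arguments": {"commands": [{"travel": [0,0,0],"turn": [0,0,0]},{"travel": [0,0,0],"turn": [0,0,0]}]}}

```text
time: 2.3
position: [0.5672, 0.2064, 0.1999]
tool_rot: [-0.716, -3.058, 0.001]
ft_force: [0.1, -2.2, -1.0]
grip_width: 0.998
grip_force: 0.0
```

```bash
python3 - <<'E'
from h import *
s=ctrl.get_state();p=s['position'];R=Ro.from_rotvec(s['tool_rot']).as_matrix()
im=ctrl.get_image("wrist");m=ctrl.camera_model("wrist")
print(s['time'],p,np.degrees(np.arctan2(R[1,1],R[0,1])),s['joint_positions'],m)
np.savez("w.npz",p=p,R=R);cv2.imwrite("pics/w1.png",im[:,:,::-1])
E
```

```text
2.3 [0.56715968 0.20637097 0.19986632] 63.63173837972832 [ 0.29651413  0.35616193 -0.8522265   1.59756611  0.27430412  1.31462579
  0.51558879] {'fx': 306.65288723246925, 'fy': 306.65288723246925, 'cx': 277.98048879601345, 'cy': 211.30661064045273, 'T_tool_cam': array([[ 7.46061540e-04, -9.63296440e-01, -2.68438842e-01,
         7.47360360e-02],
       [ 9.99999703e-01,  6.66987584e-04,  3.85765907e-04,
        -1.00759458e-04],
       [-1.92561551e-04, -2.68439050e-01,  9.63296652e-01,
        -1.48201430e-01],
       [ 0.00000000e+00,  0.00000000e+00,  0.00000000e+00,
         1.00000000e+00]])}
```

View pics/w1.png

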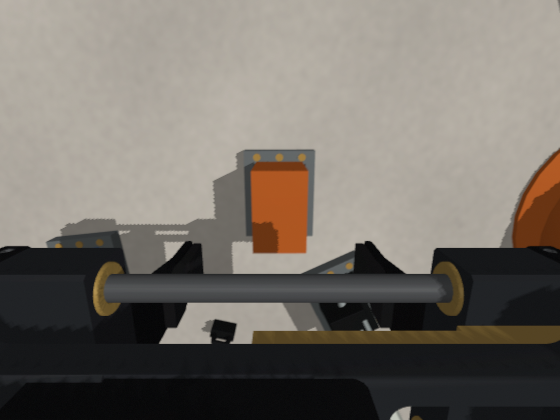

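```bash
python3 - <<'E'
from h import *
w=np.load("w.npz");p,R=w['p'],w['R'];m=ctrl.camera_model("wrist");T=m['T_tool_cam']
Rc=R@T[:3,:3];o=p+R@T[:3,3];m['R']=Rc.T;m['t']=-Rc.T@o
im=cv2.imread("pics/w1.png")[:,:,::-1].copy()
hsv=cv2.cvtColor(im,cv2.COLOR_RGB2HSV);k=cv2.inRange(hsv,(3,150,140),(20,255,255));k[:,400:]=0
c=max(cv2.findContours(k,0,1)[0],key=cv2.contourArea);r=cv2.minAreaRect(c);b=cv2.boxPoints(r)
print(r,b.round(1).tolist())
c4=cv2.approxPolyDP(cv2.convexHull(c),5,True)[:,0];print(c4.tolist())
for B in(b,c4):
    Q=np.array([ray(m,*q,.093) for q in B]);print(Q.round(4).tolist(),np.linalg.norm(np.roll(Q,-1,0)-Q,axis=1).round(4),Q.mean(0));print("tool",(R.T@(Q.mean(0)-p)).round(4))
mt=ctrl.camera_model("top");print("bare corners",[ray(mt,*q,.05)[:2].round(3) for q in[(143,75),(166,75),(146,125),(185,120)]])
E
```

```text
((279.0, 211.5), (81.0, 56.0), 90.0) [[251.0, 171.0], [307.0, 171.0], [307.0, 252.0], [251.0, 252.0]]
[[307, 171], [305, 251], [278, 252], [252, 221], [251, 171]]
[[0.5225, 0.2033, 0.093], [0.5432, 0.2451, 0.093], [0.6092, 0.2145, 0.093], [0.587, 0.1695, 0.093]] [0.0467 0.0727 0.0502 0.0727] [0.56548622 0.20809216 0.093     ]
tool [0.0022 0.0009 0.1069]
[[0.5432, 0.2451, 0.093], [0.6075, 0.2133, 0.093], [0.5977, 0.1912, 0.093], [0.5616, 0.1838, 0.093], [0.5225, 0.2033, 0.093]] [0.0717 0.0242 0.0369 0.0436 0.0467] [0.56651437 0.20733299 0.093     ]
tool [0.0009 0.0007 0.1069]
bare corners [array([0.767, 0.247]), array([0.759, 0.202]), array([0.661, 0.253]), array([0.658, 0.176])]
```

The wrist view shows the hood top at (251–307, 171–252). It measures 72 x 48 mm and sits within about 2 mm of the tool axis, with the fingers square to it. This agrees with both fixed cameras, so I descend to TCP z = 0.075, which puts the tips at 0.061, above the terminals at 0.052.

{"name": "step_arm", "arguments": {"commands": [{"travel": [0.0015,0.001,0.03],"turn": [0,0,0]},{"travel": [0.0015,0.001,0.06],"turn": [0,0,0]},{"travel": [0.0015,0.001,0.09],"turn": [0,0,0]},{"travel": [0.0015,0.001,0.115],"turn": [0,0,0]},{"travel": [0.0015,0.001,0.124],"turn": [0,0,0]}]}}

```text
time: 2.85
position: [0.5665, 0.2027, 0.0737]
tool_rot: [-0.727, -3.053, 0.006]
ft_force: [0.5, 0.1, -0.5]
grip_width: 0.999
grip_force: 0.0
```

{"name": "step_arm", "arguments": {"commands": [{"travel": [0,0,0],"turn": [0,0,0]},{"travel": [0,0,0],"turn": [0,0,0]},{"travel": [0,0,0],"turn": [0,0,0]},{"travel": [0,0,0],"turn": [0,0,0]},{"travel": [0,0,0],"turn": [0,0,0]}], "gripper": 0.3, "force": 15}}

```text
time: 3.35
position: [0.5677, 0.2066, 0.0774]
tool_rot: [0.722, 3.056, 0.001]
ft_force: [0.9, 0.4, 0.0]
grip_width: 0.631
grip_force: 0.0
```

{"name": "step_arm", "arguments": {"commands": [{"travel": [0,0,0],"turn": [0,0,0]},{"travel": [0,0,0],"turn": [0,0,0]},{"travel": [0,0,0],"turn": [0,0,0]}]}}

```text
time: 3.65
position: [0.5675, 0.2069, 0.0769]
tool_rot: [0.721, 3.057, 0.001]
ft_force: [0.7, 0.8, 2.8]
grip_width: 0.548
grip_force: 14.9
```

The grip width is 47.7 mm, which matches the hood at 48 mm and not the 50 mm terminals. Now a slow lift straight up.

{"name": "step_arm", "arguments": {"commands": [{"travel": [0,0,-0.004],"turn": [0,0,0]},{"travel": [0,0,-0.01],"turn": [0,0,0]},{"travel": [0,0,-0.016],"turn": [0,0,0]},{"travel": [0,0,-0.022],"turn": [0,0,0]},{"travel": [0,0,-0.022],"turn": [0,0,0]}]}}

```text
time: 4.15
position: [0.5679, 0.2067, 0.0998]
tool_rot: [0.722, 3.056, 0.001]
ft_force: [0.2, -0.2, 0.2]
grip_width: 0.548
grip_force: 14.9
```

```bash
python3 - <<'E'
from h import *
s=ctrl.get_state();im=ctrl.get_image("side")[:,:,::-1]
print(s['position'],s['ft_force'],s['grip_width'],s['grip_force'])
cv2.imwrite("pics/s2.png",cv2.resize(im[40:190,180:380],(800,600),interpolation=cv2.INTER_CUBIC))
E
```

```text
[0.56790261 0.20667771 0.09984856] [ 0.18528196 -0.21217702  0.2108989 ] 0.5484951555060977 14.931740825995803
```

View pics/s2.png

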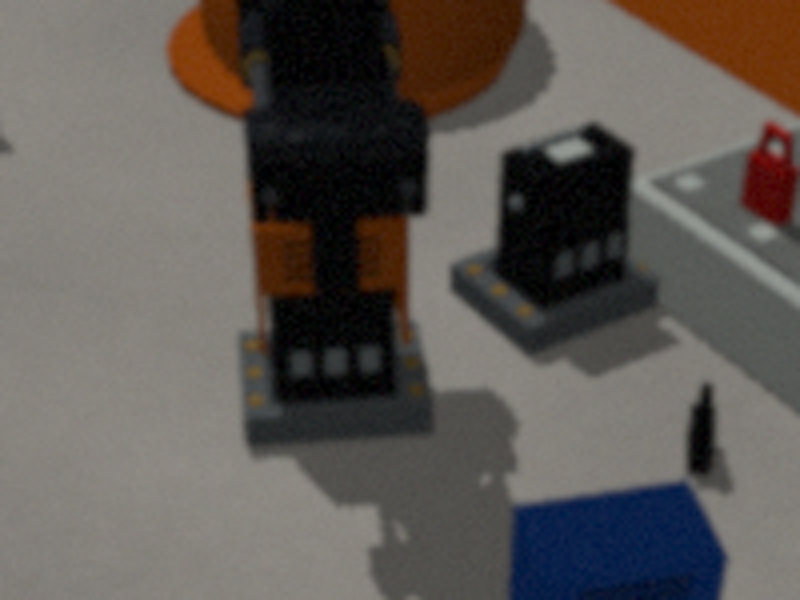

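The hood is rising: its band is at (330,255), clear of the terminal row at (335,360). The contactor is still in its socket. I keep lifting.

{"name": "step_arm", "arguments": {"commands": [{"travel": [0,0,-0.012],"turn": [0,0,0]},{"travel": [0,0,-0.024],"turn": [0,0,0]},{"travel": [0,0,-0.036],"turn": [0,0,0]},{"travel": [0,0,-0.048],"turn": [0,0,0]},{"travel": [0,0,-0.06],"turn": [0,0,0]}]}}

```text
time: 4.7
position: [0.5674, 0.2066, 0.1601]
tool_rot: [0.722, 3.057, 0.001]
ft_force: [-0.2, -0.8, -0.4]
grip_width: 0.555
grip_force: 14.9
```

{"name": "step_arm", "arguments": {"commands": [{"travel": [0,0,-0.015],"turn": [0,0,0]},{"travel": [0,0,-0.03],"turn": [0,0,0]},{"travel": [0,0,-0.045],"turn": [0,0,0]},{"travel": [0,0,-0.055],"turn": [0,0,0]},{"travel": [0,0,-0.055],"turn": [0,0,0]}]}}

```text
time: 5.2
position: [0.568, 0.207, 0.2155]
tool_rot: [0.722, 3.055, 0.002]
ft_force: [-0.3, -0.5, -1.1]
grip_width: 0.548
grip_force: 14.9
```

```bash
python3 - <<'E'
from h import *
s=ctrl.get_state();p=s['position'];R=Ro.from_rotvec(s['tool_rot']).as_matrix();im=ctrl.get_image("side")[:,:,::-1]
print(p,s['ft_force'],s['grip_width'],s['grip_force'],s['joint_positions'])
cv2.imwrite("pics/s3.png",cv2.resize(im[40:190,180:380],(800,600),interpolation=cv2.INTER_CUBIC))
p,R=rel(p,R,(.585,-.01,.215),78);rel(p,R,(.565,-.234,.215),93)
E
```

```text
[0.56802549 0.206977   0.21549091] [-0.28768833 -0.47751624 -1.12762977] 0.5476735288248005 14.931927295401692 [ 0.30027192  0.34431697 -0.85731152  1.57827175  0.26620546  1.33804783
  0.51787402]
travel [-0.1123 -0.1865  0.0004] turn [  0.1   0.1 -14.6]
travel [-0.027  -0.2233  0.    ] turn [  0.   0. -15.]
```

View pics/s3.png

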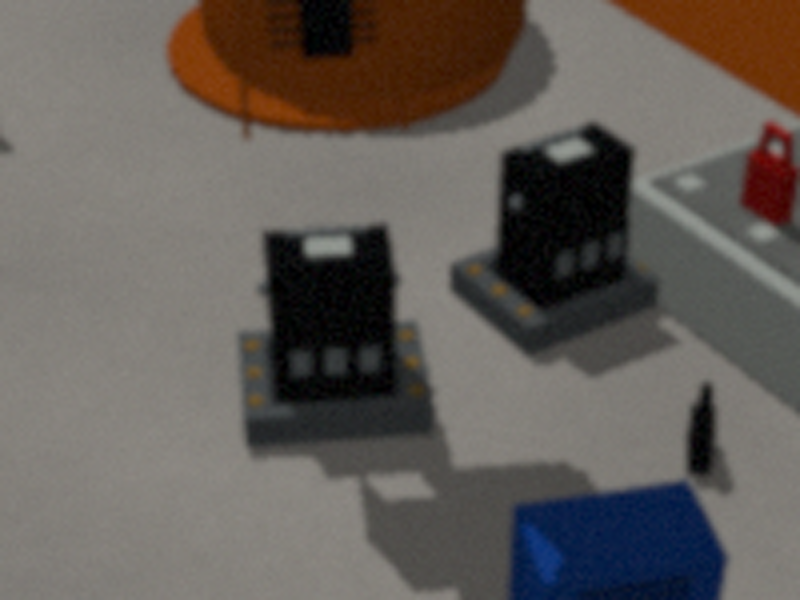

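The contactor is bare and seated at (330,310), and the hood is well above it. Now I carry the hood to the tray at this height, with its lower edge at about 0.16 m, above the blue hood's top at 0.093.

{"name": "step_arm", "arguments": {"commands": [{"travel": [-0.012,-0.02,0],"turn": [0,0,-1.5]},{"travel": [-0.03,-0.05,0],"turn": [0,0,-4]},{"travel": [-0.05,-0.085,0],"turn": [0,0,-7]},{"travel": [-0.071,-0.12,0],"turn": [0,0,-9.5]},{"travel": [-0.092,-0.154,0],"turn": [0,0,-12]}]}}

```text
time: 5.75
position: [0.5799, 0.0257, 0.2125]
tool_rot: [-0.395, -3.115, 0.001]
ft_force: [1.3, 0.5, -1.2]
grip_width: 0.551
grip_force: 14.9
```

{"name": "step_arm", "arguments": {"commands": [{"travel": [-0.014,-0.04,0],"turn": [0,0,-3]},{"travel": [-0.02,-0.08,0],"turn": [0,0,-6]},{"travel": [-0.023,-0.12,0],"turn": [0,0,-9]},{"travel": [-0.026,-0.15,0],"turn": [0,0,-11]},{"travel": [-0.028,-0.17,0],"turn": [0,0,-13]}]}}

```text
time: 6.25
position: [0.5635, -0.1476, 0.2122]
tool_rot: [-0.047, -3.139, 0.001]
ft_force: [-0.4, -0.3, -1.7]
grip_width: 0.548
grip_force: 14.9
```

```bash
python3 - <<'E'
from h import *
s=ctrl.get_state();p=s['position'];R=Ro.from_rotvec(s['tool_rot']).as_matrix()
print(p,s['grip_width'],s['grip_force'],s['joint_positions'])
rel(p,R,(.565,-.234,.215),93)
E
```

```text
[ 0.56346813 -0.14757935  0.21224356] 0.547986368187348 14.932773727923632 [ 0.87494105  0.27705475 -0.78501103  1.63447129  0.20187497  1.31598222
  1.59829438]
travel [-0.0041 -0.0863 -0.0027] turn [-0.  -0.1 -4.7]
```

{"name": "step_arm", "arguments": {"commands": [{"travel": [-0.001,-0.022,0],"turn": [0,0,-1]},{"travel": [-0.002,-0.044,0],"turn": [0,0,-2]},{"travel": [-0.003,-0.066,0],"turn": [0,0,-3.5]},{"travel": [-0.004,-0.08,0],"turn": [0,0,-4.7]},{"travel": [-0.004,-0.086,0],"turn": [0,0,-4.7]}]}}

```text
time: 6.75
position: [0.5656, -0.2321, 0.2122]
tool_rot: [0.082, -3.139, -0.001]
ft_force: [-0.9, 1.2, -0.3]
grip_width: 0.553
grip_force: 14.9
```

{"name": "step_arm", "arguments": {"commands": [{"travel": [0,0,0.02],"turn": [0,0,0]},{"travel": [0,0,0.045],"turn": [0,0,0]},{"travel": [0,0,0.07],"turn": [0,0,0]},{"travel": [0,0,0.085],"turn": [0,0,0]},{"travel": [0,0,0.085],"turn": [0,0,0]}]}}

```text
time: 7.25
position: [0.5648, -0.2289, 0.1259]
tool_rot: [0.086, -3.136, -0.004]
ft_force: [0.0, 0.1, -0.6]
grip_width: 0.548
grip_force: 14.9
```

```bash
python3 - <<'E'
from h import *
s=ctrl.get_state();p=s['position'];R=Ro.from_rotvec(s['tool_rot']).as_matrix();im=ctrl.get_image("side")[:,:,::-1]
print(s['time'],p,s['ft_force'],s['grip_width'],np.degrees(np.arctan2(R[1,1],R[0,1])))
cv2.imwrite("pics/s4.png",im)
E
```

```text
7.25 [ 0.56482308 -0.22894555  0.12587258] [ 0.0061885   0.13344559 -0.61504614] 0.5483474450575153 93.15880839694317
```

View pics/s4.png

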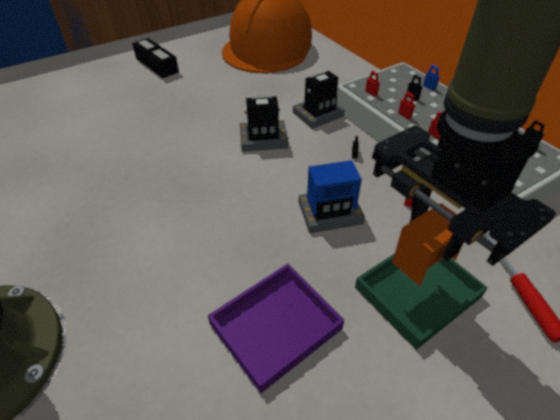

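The hood, at (425,243), is level above the green tray. The blue hood at (333,188) and the contactor at (263,118) have not moved. Contact with the tray floor is expected at a TCP height of about 0.059.

{"name": "step_arm", "arguments": {"commands": [{"travel": [0,0,0.018],"turn": [0,0,0]},{"travel": [0,0,0.036],"turn": [0,0,0]},{"travel": [0,0,0.05],"turn": [0,0,0]},{"travel": [0,0,0.058],"turn": [0,0,0]},{"travel": [0,0,0.06],"turn": [0,0,0]}]}}

```text
time: 7.8
position: [0.5664, -0.23, 0.0682]
tool_rot: [0.086, -3.14, -0.0]
ft_force: [0.0, 0.5, -1.6]
grip_width: 0.553
grip_force: 14.9
```

{"name": "step_arm", "arguments": {"commands": [{"travel": [0,0,0.001],"turn": [0,0,0]},{"travel": [0,0,0.002],"turn": [0,0,0]},{"travel": [0,0,0.003],"turn": [0,0,0]},{"travel": [0,0,0.003],"turn": [0,0,0]}]}}

```text
time: 8.2
position: [0.5667, -0.2302, 0.0659]
tool_rot: [-0.086, 3.14, -0.001]
ft_force: [-0.5, 0.4, -1.4]
grip_width: 0.549
grip_force: 14.9
```

{"name": "step_arm", "arguments": {"commands": [{"travel": [0,0,0.0015],"turn": [0,0,0]},{"travel": [0,0,0.003],"turn": [0,0,0]},{"travel": [0,0,0.0045],"turn": [0,0,0]},{"travel": [0,0,0.0055],"turn": [0,0,0]},{"travel": [0,0,0.0055],"turn": [0,0,0]}]}}

```text
time: 8.7
position: [0.5664, -0.23, 0.0598]
tool_rot: [0.086, -3.14, -0.0]
ft_force: [1.1, 1.6, -0.6]
grip_width: 0.552
grip_force: 14.9
```

{"name": "step_arm", "arguments": {"commands": [{"travel": [0,0,0.001],"turn": [0,0,0]},{"travel": [0,0,0.001],"turn": [0,0,0]}]}}

```text
time: 8.9
position: [0.5666, -0.2302, 0.059]
tool_rot: [-0.086, 3.14, -0.0]
ft_force: [-0.1, 0.0, -1.2]
grip_width: 0.552
grip_force: 14.9
```

{"name": "step_arm", "arguments": {"commands": [{"travel": [0,0,0.001],"turn": [0,0,0]},{"travel": [0,0,0.001],"turn": [0,0,0]}]}}

```text
time: 9.1
position: [0.5667, -0.2301, 0.0589]
tool_rot: [0.086, -3.14, 0.001]
ft_force: [-2.3, -0.3, 4.2]
grip_width: 0.552
grip_force: 14.9
```

{"name": "step_arm", "arguments": {"commands": [{"travel": [0,0,0.001],"turn": [0,0,0]},{"travel": [0,0,0.001],"turn": [0,0,0]}]}}

```text
time: 9.3
position: [0.5667, -0.2306, 0.0584]
tool_rot: [-0.085, 3.14, -0.002]
ft_force: [-4.2, -0.7, 8.3]
grip_width: 0.551
grip_force: 15.0
```

The force rose to 8 N at the expected height, so the hood is on the floor. Releasing, then retreating upward.

{"name": "step_arm", "arguments": {"commands": [{"travel": [0,0,-0.001],"turn": [0,0,0]},{"travel": [0,0,-0.001],"turn": [0,0,0]},{"travel": [0,0,-0.001],"turn": [0,0,0]},{"travel": [0,0,-0.001],"turn": [0,0,0]},{"travel": [0,0,-0.001],"turn": [0,0,0]}], "gripper": 0.95}}

```text
time: 9.8
position: [0.5665, -0.23, 0.0578]
tool_rot: [0.086, -3.14, -0.0]
ft_force: [-0.3, -0.3, -0.2]
grip_width: 0.904
grip_force: 0.0
```

{"name": "step_arm", "arguments": {"commands": [{"travel": [0,0,0],"turn": [0,0,0]},{"travel": [0,0,0],"turn": [0,0,0]},{"travel": [0,0,0],"turn": [0,0,0]}]}}

```text
time: 10.1
position: [0.5665, -0.2301, 0.058]
tool_rot: [0.086, -3.14, 0.0]
ft_force: [-0.9, -0.0, 0.2]
grip_width: 0.949
grip_force: 0.0
```

{"name": "step_arm", "arguments": {"commands": [{"travel": [0,0,-0.015],"turn": [0,0,0]},{"travel": [0,0,-0.04],"turn": [0,0,0]},{"travel": [0,0,-0.08],"turn": [0,0,0]},{"travel": [0,0,-0.12],"turn": [0,0,0]},{"travel": [0,0,-0.15],"turn": [0,0,0]}]}}

```text
time: 10.6
position: [0.5675, -0.2299, 0.2121]
tool_rot: [-0.086, 3.137, -0.003]
ft_force: [-0.7, 0.0, -0.8]
grip_width: 0.947
grip_force: 0.0
```

```bash
python3 - <<'E'
from h import *
im=ctrl.get_image("side")[:,:,::-1]
print(ctrl.get_state()['position'],ctrl.get_state()['grip_width'])
cv2.imwrite("pics/s5.png",im)
E
```

```text
[ 0.56978493 -0.23052136  0.21712229] 0.9475241786839256
```

View pics/s5.png

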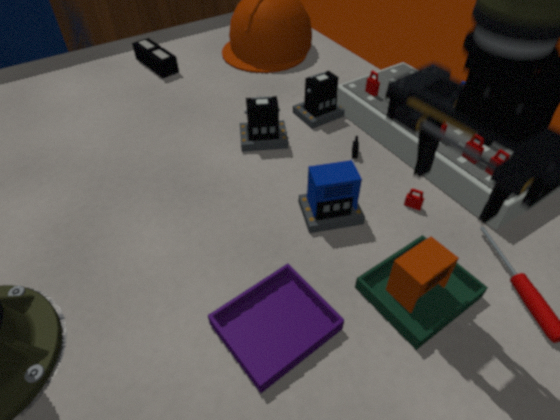

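The hood stands flat in the green tray at (422,275). The contactor is seated at (263,118), the blue hood is unmoved, and the gripper is clear.

```bash
python3 -c "
from bench import ctrl
print(ctrl.close_job())"
```

```text
the job is handed in; nothing more can be done
None
```

The orange hood is standing flat, open side down, in the green tray; its contactor is still in its socket, the blue hood is untouched, and the job was handed in at about 11 s (no verdict was returned).

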